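# Zero the lead-came footage counter

### The arm

A 6-joint arm with a two-finger parallel gripper is mounted at the origin on the work surface. World frame = base frame: x ahead of the robot, y to its left, z up, the work surface at z = 0. Lengths are in m, angles in rad, forces in N, time in s.
With the tool pointing down it reaches from about 0.25 to 0.775 m from the base axis. Payload 4 kg.
Tool frame: the origin (TCP) lies between the finger pads; the fingertips stand 22 mm ahead of it and the grasp point (between the pads) lies 3 mm ahead of it; z points along the fingers, y is the line along which they close (so a half turn about z gives the same grasp; the last joint's range is limited). The gripper opens to 94 mm and grips with 3 to 60 N. Pads are 16 mm wide; open, the fingers measure 119 mm over their backs; the gripper's body (75 mm by 177 mm) begins 78 mm behind the grasp point.
Start: joints at [-1.298, 0.087, 1.371, -0, 1.684, -0.103], TCP at [0.202, -0.512, 0.228] pointing down, gripper open.
Joint ranges: [-3.1, 3.1], [-0.76, 2.03], [0.27, 2.55], [-1.08, 4.22], [0.17, 2.65], [-2.57, 2.57]. Speed limits (rad/s): [2.79, 2.79, 3.14, 3.14, 3.14, 3.14].

### API

Orientations are given as a unit quaternion [w, x, y, z].
In Python, from rig import env gives the robot as it stands. The module is installed in compiled form; this text tells all that it offers.
- The arm moves only by the shell command python3 -m inch 'ROWS' [OPENING] [FORCE]. ROWS is JSON, a list of rows, each a list of 2 entries, a list of its own where there are three numbers: the shift along the tool's x, y, z in cm, then the turn about the tool's z in degrees. In form: [[[tx, ty, tz], twist], ...]. A call has 1 to 8 rows; each row shifts and turns the commanded pose from where the row before left it, along the tool's axes as they then stand; what a row does not reach is not made up. A row lasts 1/10 s, in which the tool goes at most 50 mm and 8.59 degrees, less where a joint would pass 70% of its speed; a pose out of reach is approached as far as the arm can. A call with a gripper value outside its range is refused whole. OPENING is the closure, from 0 (fully open) to 1 (shut), set as the call begins (- or left out, the last holds). The fingers move at their own pace and stop on an object; FORCE is the grip in N (left out, the last holds). Time passes only in rows, so rows that do not move let the fingers close. It gives the time, the measured TCP pose, the force, the opening and the grip force at its end, in the units of the state.
- env.get_obs(): the state, without advancing time (a new reading comes with each control period).
- env.snapshot(name): name is "side" or "top"; returns (picture, depth): 480x640x3 uint8, red, green, blue; 480x640 float32, m along the optical axis (not along the pixel's ray), 0 where there is no reading.
- env.camera_model(name): a dict with "camera_matrix" (3x3 intrinsics, pixels), "rvec" (rotation vector, rad) and "tvec" (3), from world to camera coordinates, as OpenCV has them. Camera axes: x right, y down, z forward; pixel columns grow to the right and rows downward; lengths in m; the calibration is good to about 2 mm. A picture is of the moment at which its call begins. camera_model takes no time and is no camera call.
- env.hand_in(): hands the job in; it is judged then, once.
Trained networks look in the newest picture that a camera, given by its name, has taken for a name from the list of things; names that differ only in an ending like _2 or _b are one class to them, and where a whole thing is asked for, a point or a joint stands for the part that bears it (a point fixed in the world has none). Each returns a list of dicts, best first, with "score" (0 to 1); they miss things now and then, are a little off and sometimes report something else, mostly with a low value. They report only what shows in the picture. A call takes as long as a camera call. They do not tell look-alikes from the thing itself.
- env.recognise(camera, target): "rect" ([left, top, width, height] in pixels, round what is visible of it).
The state is a dict: "time": time; "joint_pos": joint angles; "qd": joint speeds; "joint_efforts": joint torques, N m; "tool_pos": TCP position; "tcp_rot": TCP orientation; "force": force on the tool from outside, world axes, zero at the start; "wrist_torque": the same for the moment, N m; "gripper_width": opening from 0.0 (shut) to 1.0 (fully open); "grasp_force": force on a finger pad.
Only numpy, scipy, OpenCV 4.12 (cv2) and the standard library are available. Lean on these libraries where they do the work, as an engineer would, in place of code of your own. Each camera call takes 0.05 s, during which the arm holds its last target. There are 200 camera calls.

### The job

Someone left the glass jar of pins on the came counter, in the way of its reset knob. First stand the jar upright on the round cork coaster, wholly on it and let go; then turn the counter's round black reset knob clockwise (seen from above) all the way back to its zero stop and let go. The jar is thin glass and the counter is a fine instrument, so grip both lightly (no more than about 30 newtons), keep the jar upright and set it down softly, without dropping it; leave the tin, the wooden bar, the glass slab and the brush where they are.

Things in the scene. Friction and masses are not known exactly. Their poses are not given: they have to be found in the camera images.
- counter: Came footage counter, fixed to the bench and turned any way: grey square metal box 170 x 170 mm, 60 mm high, aluminium top, with a white dial (74 mm in diameter) and the black reset knob in the middle of the top and a guide post either side of the knob. Origin at the centre of its underside, z up; the posts stand along its x.
- knob_top (a point): Centre of the upper face of the reset knob, on its vertical axis, 98 mm above the bench; fixed to the counter, it does not turn. The knob is a round upright cylinder 36 mm in diameter, from 2 to 38 mm above the box top, and can be gripped at any yaw.
- reset_knob (a joint): Knob angle in rad: 0 at the zero stop, growing anticlockwise seen from above (up to 4.6); turn clockwise to reset. It turns lightly and stays where it is left. A white line on the knob and a thin dark pointer show the angle: at zero they point to -x of the counter's frame, beside a small steel pin on the dial.
- jar: Round glass jar of steel pins with an aluminium lid, 48 mm in diameter, 100 mm high in all (glass up to 78 mm, lid above 83 mm), about 0.2 kg, standing on the counter's top; origin at the centre of its underside, z up. It does not open.
- coaster: Round cork coaster fixed on the bench, 100 mm in diameter, 6 mm thick; origin at the centre of its underside.
- tin: Bystander: upright round tin, 64 mm in diameter, 95 mm high, near the coaster; origin at the centre of its underside.
- fid: Bystander: plain wooden bar 26 x 110 x 22 mm (its long side along its y) lying near the coaster; origin at the centre of its underside.
- slab: Bystander: amber glass slab 85 x 60 x 24 mm on a fixed square wooden board (140 x 140 x 12 mm); origin at the centre of its underside.
- brush: Bystander: bench brush lying beyond the counter, about 0.2 m long along its x.
- post_a (a point): Centre of the top of a steel guide post fixed on the counter, at x = -44 mm, y = 0 of the counter's frame: diameter 12 mm (15 at the foot), 40 mm high above the box top, 44 mm from the knob's axis. Keep the fingers clear of it.
- post_b (a point): The same for the other guide post, at x = +44 mm, y = 0 of the counter's frame.
Mind the look-alikes: they are no part of the job. Leave any orange, turquoise or yellow look-alike of the jar alone.

How it is judged:
On the way, in this order (a step that is already met when the one before it is completed fails the run):
1. the jar stands upright on the coaster, let go, while the counter is not yet reset (horizontal distance between jar and coaster below 0.028 m and z of jar in the frame of coaster below 0.009 m and angle between jar's own z axis and vertical below 0.1 rad and contact force between the fingers and jar below 0.1 N), for 0.2 s.
2. the knob is back at its zero stop (value of joint reset_knob below 0.08 rad), for 0.2 s.
At the end, for the whole second after the job is handed in: The reset knob is within 0.08 rad of its zero stop, and the jar stands at rest, upright (within 0.1 rad), on the coaster with its axis within 28 mm of the coaster's centre (value of joint reset_knob below 0.08 rad and horizontal distance between jar and coaster below 0.028 m and z of jar in the frame of coaster below 0.009 m and angle between jar's own z axis and vertical below 0.1 rad and linear speed of jar below 0.02 m/s); the robot touches nothing.
It fails at once if the jar is squeezed: more than 105 N in all from the two fingers together (contact force between the fingers and jar above 105 N).
It fails at once if the counter or its knob is squeezed or pressed: more than 105 N in all from the two fingers together (contact force between the fingers and counter above 105 N).
It fails at once if the jar falls freely by about 10 mm or more, or is pressed on the coaster with more than 80 N ((contact force between anything else and jar below 1 N and linear speed of jar above 0.45 m/s) or contact force between jar and coaster above 80 N).
It fails at once if the jar is tipped by more than 0.6 rad (angle between jar's own z axis and vertical above 0.6 rad).
It fails at once if the tin, bar, slab or brush is pushed more than 25 mm or the tin is tipped (distance of any of tin, fid, slab, brush from where it was at the start of the episode above 0.025 m or angle between tin's own z axis and vertical above 0.5 rad).
It also fails if it takes over 72 s, if anything falls off the work surface, if the arm or the gripper's body presses on something with over 40 N, if the wrist force passes 120 N, or if a joint passes its speed limit or range.

## Working session

There is one attempt and no reset: what is moved stays moved. The work goes in short steps, Python scripts to look and compute and a shell command to move; the robot and the scene stay as the last step left them, time stands still between calls to the robot, and variables do not carry over. Pictures are saved under pics/ and viewed, at most 10 in all, crops included, and the job is handed in when it is done.

```bash
mkdir -p pics; cat > h.py <<'E'
import cv2,numpy as np
from rig import env
def cam(n):
    m=env.camera_model(n);R=cv2.Rodrigues(np.array(m["rvec"],float))[0]
    return np.array(m["camera_matrix"]),R,np.array(m["tvec"],float).reshape(3)
def world(n,u,v,depth=None,z=None):
    K,R,t=cam(n);r=np.linalg.inv(K)@np.array([u,v,1.0])
    if depth is not None: return R.T@(r*depth-t)
    c=-R.T@t;d=R.T@r
    return c+d*(z-c[2])/d[2]
def proj(n,p):
    K,R,t=cam(n);q=K@(R@np.array(p,float)+t);return q[:2]/q[2]
E
python3 - <<'E'
from h import *
for n in("top","side"):
    im,d=env.snapshot(n);cv2.imwrite(f"pics/{n}0.png",im[:,:,::-1]);np.save(f"{n}d.npy",d)
    for t in("jar","counter","knob_top","coaster","tin","fid","slab","brush"):
        for r in env.recognise(n,t)[:3]:
            x,y,w,h=r["rect"];u,v=x+w/2,y+h/2
            D=d[min(int(v),479),min(int(u),639)]
            print(n,t,round(r["score"],2),np.round(r["rect"]),np.round(world(n,u,v,D),3))
o=env.get_obs();print(o)
E
```

```text
top jar 0.83 [299. 201.  23.  29.] [0.626 0.013 0.161]
top jar 0.83 [228. 159.  24.  34.] [0.726 0.175 0.101]
top jar 0.73 [334. 136.  19.  33.] [ 0.787 -0.058  0.098]
top counter 0.88 [279. 188.  97.  98.] [ 0.589 -0.025  0.101]
top knob_top 0.68 [280. 192.  99.  97.] [ 0.584 -0.028  0.097]
top coaster 0.61 [180. 259.  38.  46.] [0.494 0.276 0.008]
top tin 0.78 [172. 219.  35.  33.] [0.591 0.281 0.095]
top fid 0.74 [173. 314.  52.  15.] [0.402 0.267 0.023]
top fid 0.6 [278. 188. 100. 102.] [ 0.588 -0.026  0.096]
top slab 0.74 [427. 282.  40.  26.] [ 0.472 -0.3    0.039]
top slab 0.7 [278. 192. 102. 100.] [ 0.58  -0.027  0.1  ]
top slab 0.22 [173. 314.  52.  17.] [0.401 0.265 0.026]
top brush 0.56 [299. 121.  16.  83.] [0.79  0.028 0.019]
side jar 0.96 [322. 178.  25.  54.] [ 0.635 -0.006  0.127]
side jar 0.81 [309. 164.  25.  45.] [0.628 0.129 0.074]
side jar 0.56 [408. 217.  22.  52.] [ 0.795 -0.079  0.071]
side counter 0.93 [261. 204. 116.  94.] [ 0.598 -0.066  0.061]
side knob_top 0.57 [257. 204. 118.  94.] [ 0.591 -0.067  0.063]
side coaster 0.95 [243. 166.  36.  26.] [0.495 0.2
[... 352 characters left out ...]
]
{'time': 0.9, 'joint_pos': array([-1.29810388e+00,  8.71601467e-02,  1.37067216e+00,  6.61895603e-06,
        1.68361216e+00, -1.03114851e-01]), 'qd': array([-0.00025268,  0.00168732, -0.00093589,  0.00040205, -0.00111221,
        0.00160921]), 'joint_efforts': array([-8.08311397e-04, -3.40036798e+01, -3.02598488e+01,  7.16777681e-02,
        2.36492621e-02, -1.13457335e-05]), 'tool_pos': array([ 0.20185853, -0.51163967,  0.22754182]), 'tcp_rot': array([7.35457763e-05, 9.82397919e-01, 1.86800222e-01, 9.55111268e-06]), 'force': array([ 0.0160334 ,  0.28831019, -0.47415283]), 'wrist_torque': array([0.03892679, 0.00320993, 0.00128389]), 'grasp_force': 0.0, 'gripper_width': 0.9992352590937009}
```

View pics/top0.png

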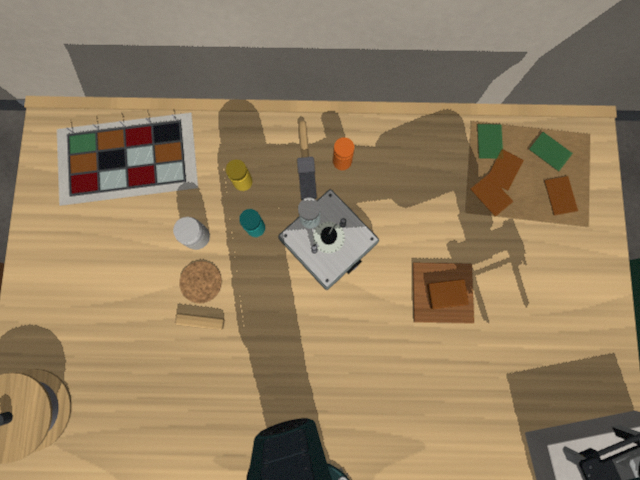

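View pics/side0.png

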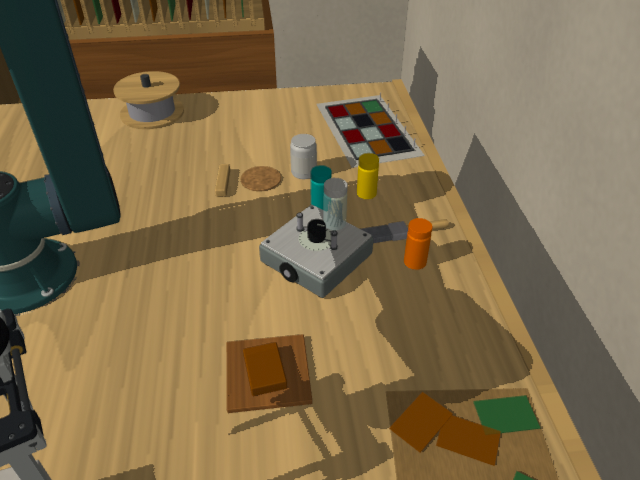

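Candidates for the jar in the top view: clear glass with aluminium lid (309,211); look-alikes are turquoise (252,222), yellow (239,176) and orange (343,153). I choose the clear one on the counter and check it in a close crop.

```bash
python3 - <<'E'
from h import *
im=cv2.imread("pics/top0.png");a=cv2.resize(im[170:300,260:400],None,fx=4.2,fy=4.2,interpolation=cv2.INTER_CUBIC)
im=cv2.imread("pics/side0.png");b=cv2.resize(im[165:300,250:385],None,fx=2.0,fy=2.0,interpolation=cv2.INTER_CUBIC)
o=np.zeros((546,588+0,3),np.uint8);o[:a.shape[0],:a.shape[1]]=a
cv2.imwrite("pics/crop_top.png",a);
b=cv2.resize(b,(500,500));cv2.imwrite("pics/crop_side.png",b)
P=[]
for n in("top","side"):
    d=np.load(n+"d.npy");K,R,t=cam(n)
    v,u=np.nonzero(d>0);q=(np.linalg.inv(K)@np.vstack([u,v,np.ones_like(u)]))*d[v,u]
    P=(R.T@(q-t[:,None])).T
    def sel(c,r,z0,z1):
        m=(np.hypot(P[:,0]-c[0],P[:,1]-c[1])<r)&(P[:,2]>z0)&(P[:,2]<z1);s=P[m]
        if len(s)<4: return len(s)
        (cx,cy),rad=cv2.minEnclosingCircle(s[:,:2].astype(np.float32));return len(s),np.round([cx,cy,rad],4),np.round(np.median(s,0),4)
    print(n,"lid",sel((.626,.013),.06,.15,.17))
    print("coaster",sel((.494,.272),.06,.003,.015))
    print("tin",sel((.595,.28),.06,.085,.11))
    print("knob/posts",sel((.585,-.026),.022,.09,.11))
    m=(np.hypot(P[:,0]-.588,P[:,1]+.026)<.15)&(P[:,2]>.05)&(P[:,2]<.07)
    print("box",cv2.minAreaRect(P[m][:,:2].astype(np.float32)*1000))
E
```

```text
top lid (399, array([0.6408, 0.0175, 0.024 ]), array([0.6392, 0.0178, 0.1604]))
coaster (1398, array([0.4946, 0.272 , 0.0598]), array([0.4931, 0.2743, 0.0066]))
tin (595, array([0.6026, 0.2899, 0.0312]), array([0.6019, 0.289 , 0.0953]))
knob/posts (167, array([ 0.5961, -0.0256,  0.0179]), array([ 0.593 , -0.0256,  0.0986]))
box ((594.5429077148438, -27.727317810058594), (174.60531616210938, 169.3907012939453), 43.701377868652344)
side lid (359, array([0.6395, 0.0161, 0.0248]), array([0.6388, 0.0099, 0.1607]))
coaster (842, array([0.4943, 0.2714, 0.0588]), array([0.4931, 0.2698, 0.0074]))
tin (356, array([0.604, 0.289, 0.034]), array([0.6002, 0.2809, 0.0958]))
knob/posts (161, array([ 0.5914, -0.0268,  0.0195]), array([ 0.5916, -0.0307,  0.0989]))
box ((593.1262817382812, -31.956222534179688), (174.0437469482422, 172.32701110839844), 44.647361755371094)
```

View pics/crop_top.png

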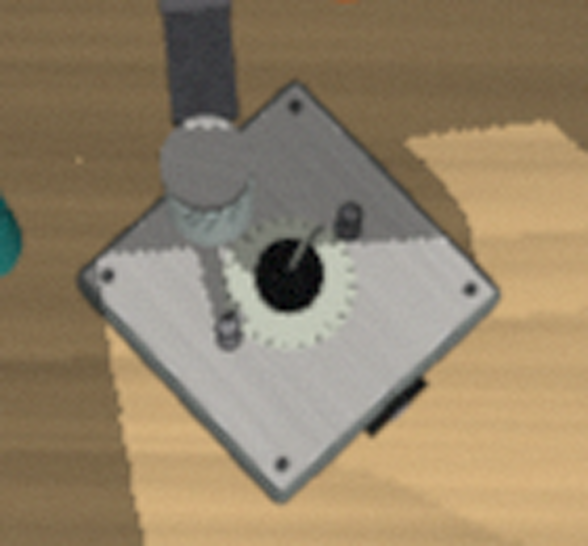

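The crop confirms the clear jar with the aluminium lid at about top pixel (309,209). The knob is at crop (290,275), the posts at (229,328) and (349,220). First I square the tool and move above the jar.

```bash
python3 -m inch '[[[0,0,0],7.2],[[0,0,0],7.2],[[0,0,0],7.1],[[2.74,-3.31,0],0],[[2.74,-3.31,0],0],[[2.74,-3.31,0],0],[[2.74,-3.31,0],0],[[2.74,-3.31,0],0]]' 0 10
python3 -m inch '[[[2.74,-3.31,0],0],[[2.74,-3.31,0],0],[[2.74,-3.31,0],0],[[2.74,-3.31,0],0],[[2.74,-3.31,0],0],[[2.74,-3.31,0],0],[[2.74,-3.31,0],0],[[2.74,-3.31,0],0]]'
python3 -m inch '[[[2.74,-3.31,0],0],[[2.74,-3.31,0],0],[[2.74,-3.31,0],0],[[0,0,0],0],[[0,0,0],0]]'
```

```text
time: 1.7
tool_pos: [0.3396, -0.3447, 0.2277]
tcp_rot: [0.0, 1.0, 0.0, 0.0]
force: [0.4, -0.6, -0.1]
gripper_width: 0.999
grasp_force: 0.0
time: 2.5
tool_pos: [0.5588, -0.0796, 0.2276]
tcp_rot: [0.0, 1.0, 0.0, 0.0]
force: [-0.6, -0.5, -0.3]
gripper_width: 1.003
grasp_force: 0.0
time: 3.0
tool_pos: [0.64, 0.0188, 0.2266]
tcp_rot: [0.0, 1.0, 0.001, -0.001]
force: [-0.2, 1.0, -0.5]
gripper_width: 0.998
grasp_force: 0.0
```

```bash
python3 -m inch '[[[0,0.1,2.5],0],[[0,0,2.5],0],[[0,0,2.0],0],[[0,0,1.7],0],[[0,0,1.0],0],[[0,0,1.0],0],[[0,0,0],0]]'
python3 - <<'E'
from h import *
im,d=env.snapshot("side");cv2.imwrite("pics/side1.png",cv2.resize(im[100:300,220:460,::-1],(720,600),interpolation=cv2.INTER_CUBIC))
E
```

```text
time: 3.7
tool_pos: [0.6391, 0.0165, 0.1194]
tcp_rot: [0.0, 1.0, -0.0, -0.001]
force: [-0.2, 0.6, 0.3]
gripper_width: 0.998
grasp_force: 0.0
```

View pics/side1.png

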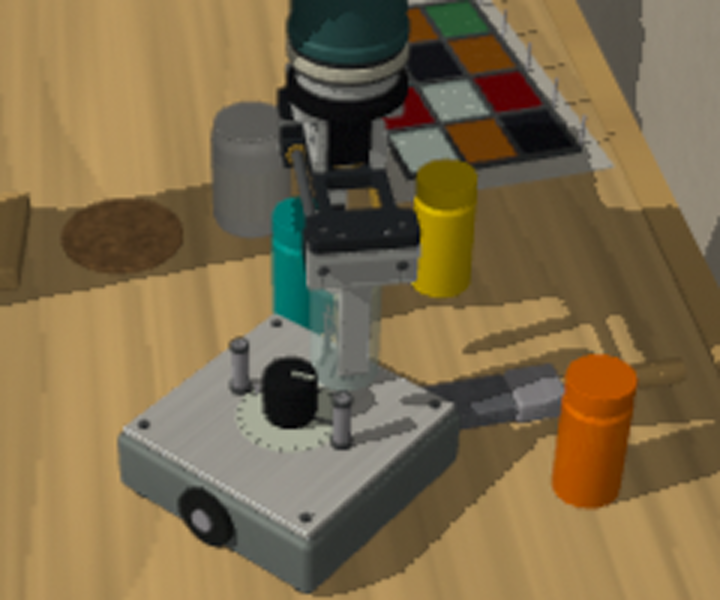

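The picture shows the fingers around the jar at crop (345,330), clear of the knob (290,390) and the posts (240,365) and (342,420). Closing gently.

```bash
python3 -m inch '[[[0,0,0],0],[[0,0,0],0],[[0,0,0],0],[[0,0,0],0],[[0,0,0],0],[[0,0,0],0],[[0,0,0],0],[[0,0,0],0]]' 0.6 14
```

```text
time: 4.55
tool_pos: [0.64, 0.0174, 0.1205]
tcp_rot: [-0.0, 1.0, 0.0, 0.0]
force: [0.5, -0.5, -0.5]
gripper_width: 0.502
grasp_force: 14.0
```

```bash
python3 -m inch '[[[0,0,-0.5],0],[[0,0,-1],0],[[0,0,-1.5],0],[[0,0,-1.5],0],[[0,0,-1.5],0],[[0,0,-1.2],0],[[0,0,-0.8],0],[[0,0,0],0]]'
python3 -m inch '[[[-0.6,-1.0,0],0],[[-1.1,-1.9,0],0],[[-1.4,-2.5,0],0],[[-1.4,-2.5,0],0],[[-1.4,-2.5,0],0],[[-1.4,-2.5,0],0],[[-1.4,-2.5,0],0],[[-1.4,-2.5,0],0]]'
python3 -m inch '[[[-1.4,-2.5,0],0],[[-1.4,-2.5,0],0],[[-1.0,-1.8,0],0],[[-0.6,-0.9,0],0],[[0,0,0],0],[[0,0,0],0]]'
python3 - <<'E'
from h import *
im,d=env.snapshot("side");cv2.imwrite("pics/side2.png",cv2.resize(im[60:260,180:420,::-1],(720,600),interpolation=cv2.INTER_CUBIC))
K,R,t=cam("side")
v,u=np.nonzero(d>0);q=(np.linalg.inv(K)@np.vstack([u,v,np.ones_like(u)]))*d[v,u];P=(R.T@(q-t[:,None])).T
d0=np.load("topd.npy");i0=cv2.imread("pics/top0.png")
# coaster centre from top picture colour
hsv=cv2.cvtColor(i0,cv2.COLOR_BGR2HSV);
sub=i0[250:312,170:232].astype(int)
m=((sub.sum(2)<300)).astype(np.uint8)
n,l,s,c=cv2.connectedComponentsWithStats(m);k=1+s[1:,4].argmax();print(s[k],c[k],world("top",170+s[k][0]+s[k][2]/2,250+s[k][1]+s[k][3]/2,z=.006))
E
```

```text
time: 5.35
tool_pos: [0.6407, 0.0172, 0.2027]
tcp_rot: [0.0, 1.0, 0.0, 0.002]
force: [0.2, -0.7, -2.6]
gripper_width: 0.506
grasp_force: 14.0
time: 6.15
tool_pos: [0.5362, 0.1985, 0.1995]
tcp_rot: [-0.0, 1.0, 0.001, -0.001]
force: [-0.2, 0.7, -3.1]
gripper_width: 0.509
grasp_force: 14.0
time: 6.75
tool_pos: [0.4944, 0.2729, 0.2001]
tcp_rot: [0.0, 1.0, 0.0, -0.0]
force: [0.8, -0.7, -2.3]
gripper_width: 0.505
grasp_force: 14.0
[20  9 30 14 69] [33.91304348 13.31884058] [0.53224376 0.26483107 0.006     ]
```

View pics/side2.png

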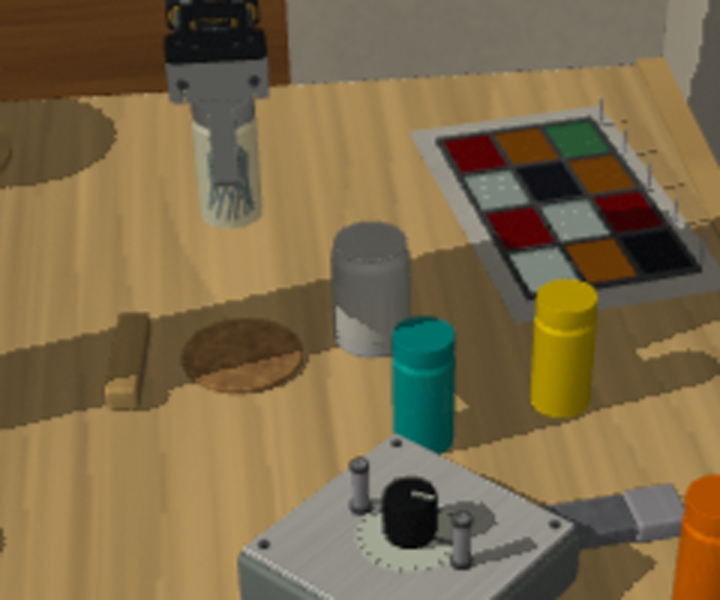

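The jar hangs upright in the grip at crop (228,165); the coaster is at crop (242,355), free, with the tin at (370,290) and the bar at (128,360).

```bash
python3 - <<'E'
from h import *
print(world("side",260.7,178.6,z=.005),world("top",200.5,281,z=.006),proj("side",(.495,.273,.14)))
E
```

```text
[0.49411374 0.27108048 0.005     ] [0.49646971 0.27332528 0.006     ] [257.07663749 130.54686334]
```

```bash
python3 -m inch '[[[0,0,0.8],0],[[0,0,1.8],0],[[0,0,2.2],0],[[0,0,2.2],0],[[0,0,2.2],0],[[0,0,1.8],0],[[0,0,1.0],0],[[0,0,0.4],0]]'
python3 -m inch '[[[0,0,0.2],0],[[0,0,0.2],0],[[0,0,0.2],0],[[0,0,0.2],0],[[0,0,0],0]]'
```

```text
time: 7.6
tool_pos: [0.4943, 0.2721, 0.0746]
tcp_rot: [0.001, 1.0, -0.0, -0.001]
force: [-0.1, 0.4, -2.3]
gripper_width: 0.506
grasp_force: 14.0
time: 8.1
tool_pos: [0.4948, 0.2732, 0.0685]
tcp_rot: [0.0, 1.0, 0.0, 0.0]
force: [0.3, 0.5, -2.6]
gripper_width: 0.505
grasp_force: 14.0
```

```bash
python3 -m inch '[[[0,0,0.1],0],[[0,0,0],0],[[0,0,0],0]]'; python3 -m inch '[[[0,0,0.05],0],[[0,0,0.05],0],[[0,0,0],0]]'
```

```text
time: 8.4
tool_pos: [0.4948, 0.2732, 0.0675]
tcp_rot: [0.0, 1.0, 0.0, 0.0]
force: [0.8, -0.9, -2.7]
gripper_width: 0.504
grasp_force: 14.0
time: 8.7
tool_pos: [0.4949, 0.2731, 0.0665]
tcp_rot: [0.0, 1.0, 0.0, 0.0]
force: [0.5, 0.5, -2.3]
gripper_width: 0.508
grasp_force: 14.0
```

```bash
python3 -m inch '[[[0,0,0.05],0],[[0,0,0.05],0],[[0,0,0],0],[[0,0,0],0]]'; python3 - <<'E'
from h import *
im,d=env.snapshot("side");cv2.imwrite("pics/side3.png",cv2.resize(im[130:210,200:300,::-1],(700,560),interpolation=cv2.INTER_CUBIC))
E
```

```text
time: 9.1
tool_pos: [0.495, 0.2732, 0.0664]
tcp_rot: [-0.0, 1.0, 0.0, 0.0]
force: [-2.8, -0.4, 4.5]
gripper_width: 0.51
grasp_force: 14.0
```

View pics/side3.png

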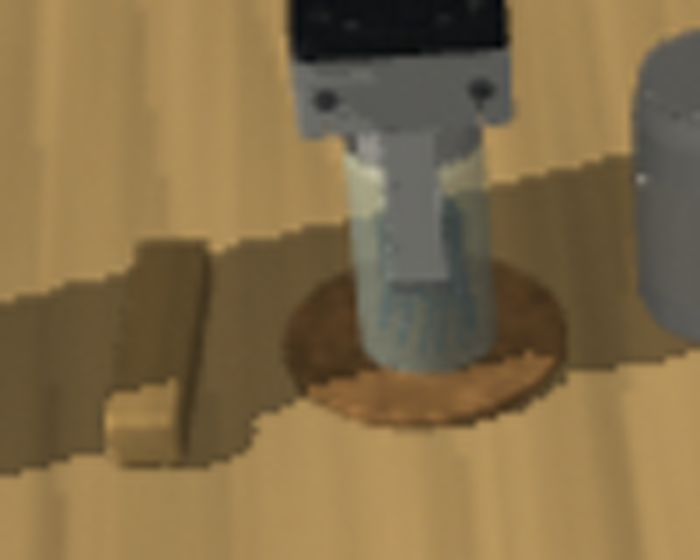

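The jar stands in the middle of the coaster (base at crop (427,345), coaster centre (427,345)) and the wrist force has turned to +4.5 N, so it is down. Releasing and lifting off.

```bash
python3 -m inch '[[[0,0,0],0],[[0,0,0],0],[[0,0,0],0],[[0,0,0],0],[[0,0,0],0],[[0,0,0],0],[[0,0,0],0],[[0,0,0],0]]' 0
python3 -m inch '[[[0,0,-1],0],[[0,0,-2],0],[[0,0,-3],0],[[0,0,-3],0],[[0,0,-3],0],[[0,0,-2],0],[[0,0,-1],0],[[0,0,0],0]]'
python3 - <<'E'
from h import *
im,d=env.snapshot("top");print(env.get_obs()["joint_pos"])
imS,d2=env.snapshot("side")
a=cv2.resize(im[190:285,275:385,::-1],(500,432),interpolation=cv2.INTER_CUBIC)
b=cv2.resize(imS[195:260,285:355,::-1],(300,279),interpolation=cv2.INTER_CUBIC)
c=cv2.resize(imS[120:210,220:320,::-1],(300,270),interpolation=cv2.INTER_CUBIC)
o=np.zeros((560,800,3),np.uint8);o[:432,:500]=a;o[:279,500:]=b;o[280:550,500:]=c;cv2.imwrite("pics/m4.png",o)
print([(round(r["score"],2),np.round(r["rect"])) for r in env.recognise("side","jar")])
for p in [(-44,0),(44,0)]:
  pass
E
```

```text
time: 9.95
tool_pos: [0.4948, 0.2731, 0.0655]
tcp_rot: [0.0, 1.0, 0.0, 0.0]
force: [-1.3, 0.2, 0.5]
gripper_width: 0.998
grasp_force: 0.0
time: 10.75
tool_pos: [0.4956, 0.2735, 0.2177]
tcp_rot: [-0.001, 1.0, 0.0, 0.002]
force: [-0.0, -0.1, -0.7]
gripper_width: 1.0
grasp_force: 0.0
[ 4.04097914e-01  1.23224053e-01  1.35431202e+00 -9.97829017e-05
  1.66312780e+00  1.97433417e+00]
[(0.94, array([248., 139.,  24.,  44.])), (0.88, array([359., 152.,  20.,  48.])), (0.79, array([407., 219.,  24.,  50.])), (0.7, array([310., 163.,  20.,  51.]))]
```

View pics/m4.png

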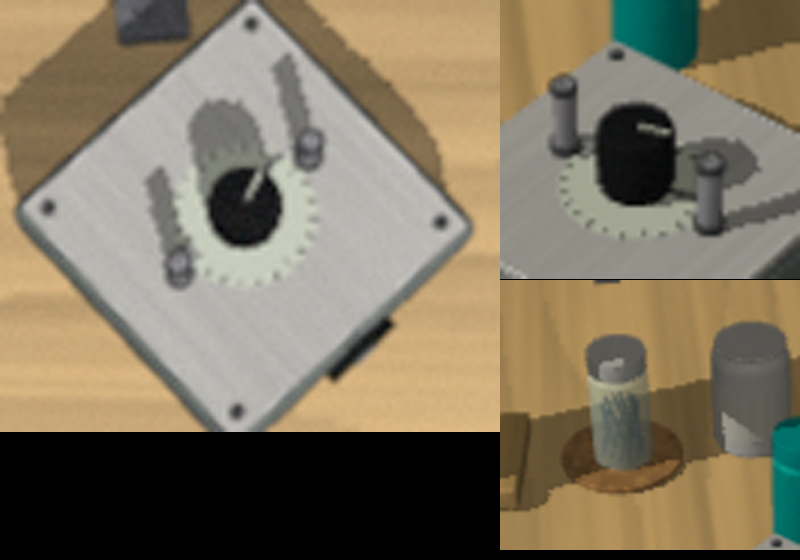

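The line on the knob points to about −27° (world), the zero being at +133° or −47° (the posts' line). The jar stands alone and upright in the middle of the coaster (right inset, (622,420)). Now to the knob.

```bash
python3 -m inch '[[[1.23,3.76,0],0],[[1.23,3.76,0],0],[[1.23,3.76,0],0],[[1.23,3.76,0],0],[[1.23,3.76,0],0],[[1.23,3.76,0],0],[[1.23,3.76,0],0],[[1.23,3.76,0],0]]' 0.4
python3 -m inch '[[[0,0,0],-8.2],[[0,0,0],-8.2],[[0,0,0],-8.2],[[0,0,0],-8.2],[[0,0,0],-8.2],[[0,0,0],-8.2],[[0,0,0],-8.2],[[0,0,0],-8.2]]'
python3 -m inch '[[[0,0,0],-8.2],[[0,0,0],-8.2],[[0,0,0],-8.2],[[0,0,0],-8.2],[[0,0,0],-8.2],[[0,0,0],-8.2],[[0,0,0],-8.2],[[0,0,0],-8.2]]'
python3 -m inch '[[[0,0,0],-8.2],[[0,0,0],-8.2],[[0,0,0],-8.2],[[0,0,0],-8.2],[[0,0,0],-8.2],[[0,0,0],-8.2],[[0,0,0],-8.2],[[0,0,0],-8.2]]'
python3 -m inch '[[[0,0,0],0],[[0,0,0],0],[[0,0,0],0]]'
python3 - <<'E'
from h import *
im,d=env.snapshot("side");K,R,t=cam("side")
v,u=np.nonzero(d>0);q=(np.linalg.inv(K)@np.vstack([u,v,np.ones_like(u)]))*d[v,u];P=(R.T@(q-t[:,None])).T
for n,c,r in(("knob",(.594,-.0275),.024),("p1",(.626,-.06),.014),("p2",(.562,.004),.014)):
    s=P[(np.hypot(P[:,0]-c[0],P[:,1]-c[1])<r)&(P[:,2]>.0955)&(P[:,2]<.106)]
    print(n,len(s),np.round(s[:,:2].mean(0),4),np.round((s.min(0)+s.max(0))/2,4))
s=P[(np.hypot(P[:,0]-.594,P[:,1]+.028)<.14)&(abs(P[:,2]-.06)<.004)];print(cv2.minAreaRect(s[:,:2].astype(np.float32)*1000))
o=env.get_obs();print(o["joint_pos"],o["tool_pos"],o["tcp_rot"])
E
```

```text
time: 11.7
tool_pos: [0.5929, -0.0291, 0.2134]
tcp_rot: [-0.0, 1.0, 0.0, -0.002]
force: [0.3, -0.2, -0.1]
gripper_width: 0.603
grasp_force: 0.0
time: 12.5
tool_pos: [0.5926, -0.0275, 0.2132]
tcp_rot: [-0.001, 0.839, 0.544, -0.001]
force: [-0.4, -0.1, 0.2]
gripper_width: 0.601
grasp_force: 0.0
time: 13.3
tool_pos: [0.5926, -0.0275, 0.2132]
tcp_rot: [-0.002, 0.41, 0.912, -0.001]
force: [0.5, -0.9, 0.2]
gripper_width: 0.6
grasp_force: 0.0
time: 14.1
tool_pos: [0.5926, -0.0276, 0.2132]
tcp_rot: [-0.002, -0.149, 0.989, 0.0]
force: [-1.0, -0.8, 0.5]
gripper_width: 0.599
grasp_force: 0.0
time: 14.4
tool_pos: [0.5931, -0.0276, 0.2147]
tcp_rot: [-0.001, -0.145, 0.989, 0.0]
force: [0.6, -0.6, 0.3]
gripper_width: 0.601
grasp_force: 0.0
knob 173 [ 0.5963 -0.0282] [ 0.5955 -0.0264  0.0992]
p1 38 [ 0.6269 -0.0593] [ 0.6265 -0.0577  0.0996]
p2 39 [0.5658 0.0039] [0.5657 0.0052 0.0997]
((596.1649780273438, -28.774200439453125), (171.1927490234375, 165.30918884277344), 43.26930618286133)
[-1.41897374e-01  1.88317937e-01  1.28204670e+00 -7.03648995e-05
  1.67209858e+00 -2.00488156e+00] [ 0.5932076  -0.02759274  0.21494589] [-4.27298737e-04 -1.45571276e-01  9.89347670e-01  9.00700973e-05]
```

```bash
python3 -m inch '[[[-0.25,0,1],0],[[0,0,2],0],[[0,0,2.5],0],[[0,0,2.2],0],[[0,0,1.0],0],[[0,0,0],0],[[0,0,0],0]]' 0.47
python3 -m inch '[[[0,0,0.8],0],[[0,0,0.8],0],[[0,0,0.8],0],[[0,0,0.8],0],[[0,0,0],0],[[0,0,0],0]]'
```

```text
time: 15.15
tool_pos: [0.5962, -0.0269, 0.1291]
tcp_rot: [0.0, -0.146, 0.989, -0.0]
force: [-0.4, 0.3, 0.7]
gripper_width: 0.529
grasp_force: 0.0
time: 15.75
tool_pos: [0.5956, -0.0269, 0.096]
tcp_rot: [-0.0, -0.146, 0.989, 0.0]
force: [0.3, 0.8, 0.6]
gripper_width: 0.528
grasp_force: 0.0
```

```bash
python3 -m inch '[[[0,0,0],0],[[0,0,0],0],[[0,0,0],0],[[0,0,0],0],[[0,0,0],0]]' 0.75 12
python3 -m inch '[[[0,0,0],3],[[0,0,0],5],[[0,0,0],5],[[0,0,0],5],[[0,0,0],0]]'
python3 -c "
from h import *
o=env.get_obs();print(o['wrist_torque'],o['joint_efforts'][5])"
```

```text
time: 16.25
tool_pos: [0.596, -0.0266, 0.097]
tcp_rot: [0.0, -0.146, 0.989, 0.0]
force: [-0.4, 1.6, 2.0]
gripper_width: 0.379
grasp_force: 12.0
time: 16.75
tool_pos: [0.5959, -0.0258, 0.097]
tcp_rot: [0.0, 0.01, 1.0, 0.001]
force: [-0.6, 4.0, 2.3]
gripper_width: 0.38
grasp_force: 12.0
[ 0.8176144   0.02270831 -0.02588331] 0.3435261268168688
```

```bash
python3 -m inch '[[[0,0,0],5],[[0,0,0],5],[[0,0,0],5],[[0,0,0],5],[[0,0,0],5],[[0,0,0],5],[[0,0,0],5],[[0,0,0],0]]'
python3 -c "
from h import *
o=env.get_obs();print(o['wrist_torque'],o['joint_efforts'][5])
im,d=env.snapshot('side')
cv2.imwrite('pics/s5.png',cv2.resize(im[185:265,280:380,::-1],(700,560),interpolation=cv2.INTER_CUBIC))"
```

```text
time: 17.55
tool_pos: [0.5964, -0.0245, 0.097]
tcp_rot: [0.0, 0.31, 0.951, 0.002]
force: [0.9, 6.8, 2.8]
gripper_width: 0.382
grasp_force: 12.0
[ 1.2870541  -0.10029495 -0.05944785] 0.27955773286521435
```

View pics/s5.png

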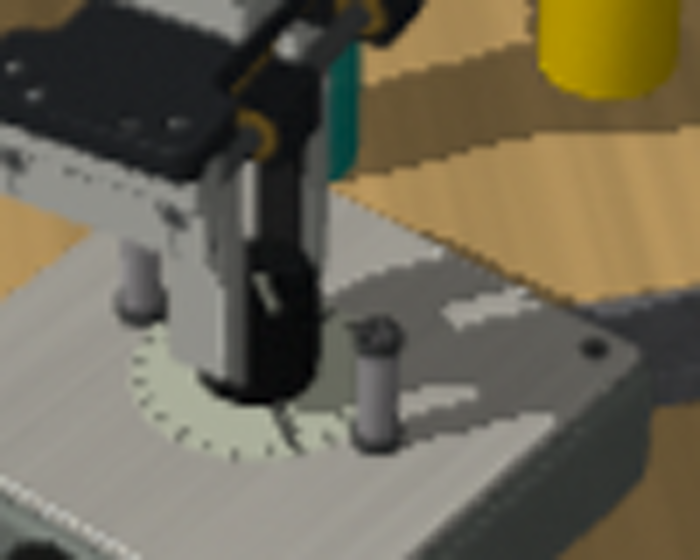

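The crop shows the pointer at (295,440), already past the right post (380,390) and turning with the fingers, so zero lies at the left post (+133°), about 147° further. I relieve the small side force and go on.

```bash
python3 -m inch '[[[0.15,0.2,0],0],[[0,0,0],5],[[0,0,0],5],[[0,0,0],6],[[0,0,0],6],[[0,0,0],6],[[0,0,0],6],[[0,0,0],6]]'
python3 -m inch '[[[0,0,0],6],[[0,0,0],6],[[0,0,0],6],[[0,0,0],6],[[0,0,0],6],[[0,0,0],6],[[0,0,0],4],[[0,0,0],0]]'
python3 -c "
from h import *
o=env.get_obs();print(o['wrist_torque'],o['joint_efforts'][5],o['joint_pos'][5])"
```

```text
time: 18.4
tool_pos: [0.5977, -0.0234, 0.0971]
tcp_rot: [0.001, 0.618, 0.786, 0.002]
force: [4.6, 5.0, 0.4]
gripper_width: 0.378
grasp_force: 12.0
time: 19.2
tool_pos: [0.5992, -0.0235, 0.0971]
tcp_rot: [0.002, 0.849, 0.529, 0.004]
force: [8.7, 4.1, -0.8]
gripper_width: 0.382
grasp_force: 12.0
[ 0.80657443 -1.41857484 -0.06197555] 0.21842524409294128 0.32037117274659577
```

```bash
python3 -m inch '[[[0.2,0.2,0],0],[[0,0,0],6],[[0,0,0],6],[[0,0,0],6],[[0,0,0],6],[[0,0,0],6],[[0,0,0],6],[[0,0,0],0]]'
python3 -c "
from h import *
o=env.get_obs();print(o['wrist_torque'],o['joint_efforts'][5],o['joint_pos'][5])
im,d=env.snapshot('side')
im2,d=env.snapshot('top')
o=np.zeros((560,800,3),np.uint8)
o[:,:400]=cv2.resize(im[190:260,290:340,::-1],(400,560),interpolation=cv2.INTER_CUBIC)
o[:,400:]=cv2.resize(im2[200:270,305:355,::-1],(400,560),interpolation=cv2.INTER_CUBIC)
cv2.imwrite('pics/s6.png',o)"
```

```text
time: 20.0
tool_pos: [0.6006, -0.0245, 0.0971]
tcp_rot: [0.002, 0.971, 0.24, 0.002]
force: [5.7, 0.2, 0.7]
gripper_width: 0.378
grasp_force: 12.0
[ 0.18388093 -0.84152631 -0.07644684] 0.33459942787885666 0.9516359138356002
```

View pics/s6.png

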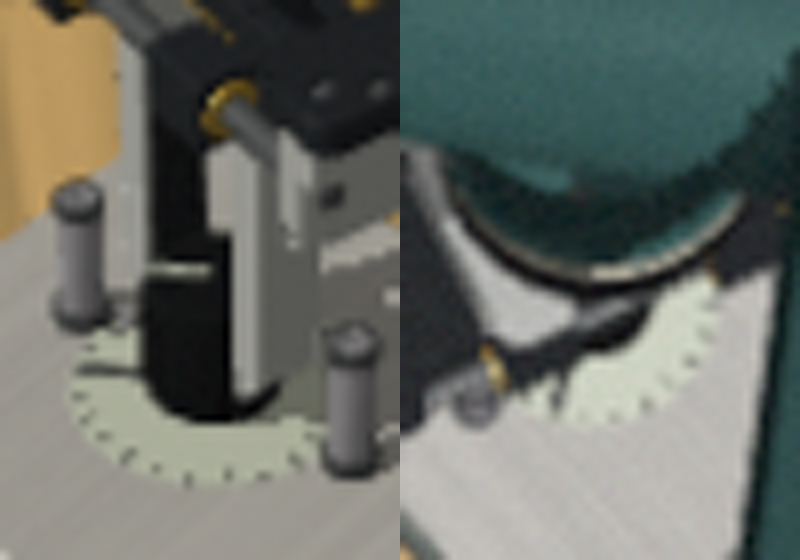

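The pointer is at left-crop (80,370), about 30° short of the pin by the left post (120,305). Continuing to the stop.

```bash
python3 -m inch '[[[0.1,0.1,0],0],[[0,0,0],5],[[0,0,0],5],[[0,0,0],5],[[0,0,0],5],[[0,0,0],4],[[0,0,0],0]]'
python3 -c "
from h import *
o=env.get_obs();print(o['wrist_torque'],o['joint_efforts'][5],o['joint_pos'][5])"
python3 -m inch '[[[0,0,0],3],[[0,0,0],3],[[0,0,0],3],[[0,0,0],0]]'
python3 -c "
from h import *
o=env.get_obs();print(o['wrist_torque'],o['joint_efforts'][5],o['joint_pos'][5])"
python3 -m inch '[[[0,0,0],3],[[0,0,0],3],[[0,0,0],3],[[0,0,0],0]]'
python3 -c "
from h import *
o=env.get_obs();print(o['wrist_torque'],o['joint_efforts'][5],o['joint_pos'][5])"
```

```text
time: 20.8
tool_pos: [0.601, -0.0254, 0.0971]
tcp_rot: [0.001, 0.999, 0.033, 0.001]
force: [4.4, -1.9, 1.0]
gripper_width: 0.377
grasp_force: 12.0
[-0.33980922 -0.74046778 -0.03824905] 0.2619136869907379 1.368915294265281
time: 21.2
tool_pos: [0.6006, -0.0258, 0.0971]
tcp_rot: [0.002, 0.999, -0.044, 0.001]
force: [3.5, -4.3, 1.7]
gripper_width: 0.378
grasp_force: 12.0
[-0.7627574  -0.61314126  0.1852202 ] 0.3124855924397707 1.5245040990397898
time: 21.6
tool_pos: [0.6002, -0.026, 0.097]
tcp_rot: [0.002, 0.992, -0.122, 0.001]
force: [1.8, -4.6, 1.6]
gripper_width: 0.378
grasp_force: 12.0
[-0.86380703 -0.44174246  0.18269104] 0.37624561227858067 1.6813378549746008
```

The torque about the vertical rose to 0.18 N m and stays there, so the knob is against its stop and the pads slip. A bit more, then release and rise.

```bash
python3 -m inch '[[[0,0,0],3],[[0,0,0],3],[[0,0,0],0]]'
python3 -m inch '[[[0,0,0],0],[[0,0,0],0],[[0,0,0],0],[[0,0,0],0],[[0,0,0],0]]' 0.45
python3 -m inch '[[[0,0,-0.5],0],[[0,0,-1],0],[[0,0,-2],0],[[0,0,-3],0],[[0,0,-3],0],[[0,0,-2],0],[[0,0,-1],0],[[0,0,0],0]]'
python3 -m inch '[[[-3,4,0],0],[[-3,4,0],0],[[-3,4,0],0],[[-3,4,0],0],[[-3,4,0],0],[[0,0,0],0],[[0,0,0],0]]'
python3 -c "
from h import *
im,d=env.snapshot('side')
im2,d=env.snapshot('top')
o=np.zeros((560,800,3),np.uint8)
o[:,:400]=cv2.resize(im[200:256,292:332,::-1],(400,560),interpolation=cv2.INTER_CUBIC)
o[:400,400:]=cv2.resize(im2[215:260,305:350,::-1],(400,400),interpolation=cv2.INTER_CUBIC)
o[400:,400:]=cv2.resize(im[130:210,220:320,::-1],(400,160))
cv2.imwrite('pics/s7.png',o)"
```

```text
time: 21.9
tool_pos: [0.6, -0.0261, 0.097]
tcp_rot: [0.002, 0.985, -0.174, 0.001]
force: [2.2, -5.5, 2.1]
gripper_width: 0.378
grasp_force: 12.0
time: 22.4
tool_pos: [0.5995, -0.0236, 0.0962]
tcp_rot: [-0.0, 0.985, -0.175, -0.0]
force: [0.7, 0.6, 0.1]
gripper_width: 0.553
grasp_force: 0.0
time: 23.2
tool_pos: [0.6007, -0.024, 0.2241]
tcp_rot: [-0.0, 0.985, -0.175, 0.002]
force: [0.5, -1.1, 0.1]
gripper_width: 0.548
grasp_force: 0.0
time: 23.9
tool_pos: [0.3892, -0.1601, 0.2205]
tcp_rot: [-0.0, 0.984, -0.176, -0.0]
force: [-0.0, 1.0, -0.3]
gripper_width: 0.549
grasp_force: 0.0
```

View pics/s7.png

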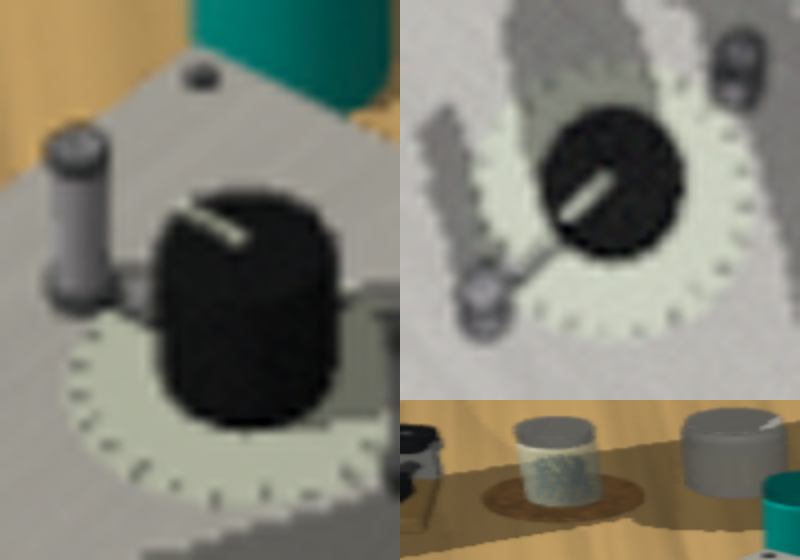

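The white line and pointer now run along the posts' line to the left post (top inset, from (610,175) to (562,220), pin at about (530,265)), and the jar still stands in the middle of the coaster. Handing in.

```bash
python3 -c "
from rig import env
print(env.hand_in())"
```

```text
the job is handed in; nothing more can be done
None
```

I stood the jar upright in the middle of the coaster and let go, turned the reset knob clockwise until it slipped against its stop, and handed the job in at about 24 s; the hand-in call returned no verdict.

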